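Dry the filter bowls

TASK

The washed blue air-filter bowls lie on the revolving carousel, whose wire guard leaves only the front pocket open: turn the carousel by its red hub grip to bring each bowl to the front, take it out and put it mouth down over a drying peg of its own, standing squarely with its rim down on the peg's foot. Any brass collar left on a peg must be lifted off and laid in the red tray. Do not knock over the amber jar or the yellow spray can.

Things in the scene. Friction and masses are not known exactly. Their poses are not given: they have to be found in the camera images.
- bowl1: blue octagonal air-filter bowl, may be absent (None): 100 mm long, 60 mm across flats, walls 4 mm, inside 95 mm deep and 52 mm across, white 14 mm band at the open mouth, brass round drain plug 9 mm proud of the bottom (cannot stand mouth up), 0.16 kg. Origin on the axis at mid-length; own +x points out of the mouth; its flats face its y and z axes and every 45 degrees between
- bowl2: like bowl1. All bowls start lying in carousel pockets, axis level and square to the spoke from the hub (mouth leading as the carousel turns anticlockwise), axis 75 mm above the bench and 40 mm above the deck, two vertical flats facing sideways; rails beside them reach 27 mm from the axis line, 17 mm above the deck, and stops at both ends 20 mm above it; may be absent
- bowl3: like bowl1; may be absent
- bowl4: like bowl1; may be absent
- hub_grip (a point): centre of the red bar grip on the carousel's hub axis, 173 mm above the bench: the bar is 76 mm long, 16 mm thick and 36 mm tall, long way along this point's x axis, which turns with the carousel; it lies at 45 degrees to the four pockets, which stand 90 degrees apart, centred 125 mm from the axis. The 14 mm hub column stands below it
- rotor (a joint): angle of the green carousel deck (380 mm across, deck top 35 mm above the bench), positive anticlockwise from above, turns freely both ways for a full turn and more, with light friction (about 0.15 N m), and stays where it is left
- front (a point): fixed point at the open front of the carousel: where the middle of the bowl lies when its pocket is exactly at the front; 125 mm from the hub axis and 75 mm above the bench; its own +x points level from here to the hub.
- carousel_foot: fixed foot of the carousel, origin on the bench on the hub axis, own -x to the front. It carries a guard of 6 mm steel wire over the ring of pockets from 75 degrees either side of the front round the back: a hoop of 125 mm radius 135 mm above the bench, one of 205 mm radius 105 mm above the bench, wires joining them, and posts down to the bench at 205 mm radius
- pegA: one of three like fixed drying pegs: grey round foot 94 mm across, 12 mm thick, with a yellow upright post 30 mm in diameter that tapers from 60 mm to its tip at 75 mm above the bench. Origin on the bench under the post, z up. A bowl seated mouth down stands with its rim on the foot, its origin 62 mm above the bench
- pegB: like pegA
- pegC: like pegA
- collarA: brass collar, may be absent: a plain ring 62 mm outside diameter, 42 mm bore, 30 mm tall, 0.08 kg. Origin at the centre of its underside, z along its axis. It starts lying flat round the post of pegA, on its foot, 12 mm above the bench
- collarB: like collarA, but starts on pegB; may be absent
- collarC: like collarA, but starts on pegC; may be absent
- tray: fixed red open tray 170 x 170 mm, 35 mm tall, walls and floor 5 mm. Origin at the centre of its underside, z up, sides along x and y
- jar: amber glass jar with a white lid and label, 72 mm diameter, 90 mm tall, bystander; origin at the centre of its underside, z up
- spray_can: yellow can with a white label, 60 mm diameter, 160 mm tall, bystander; origin at the centre of its underside, z up

How it is judged:
At the end, for the whole second after the job is handed in: every bowl present stands mouth down over a peg (axis within 20 mm of the post's, origin lower than 68 mm above the bench, within 10 degrees of upright) and every collar present lies inside the tray (within 75 mm of its centre each way, underside lower than 40 mm), all at rest (((horizontal distance between bowl1 and pegA below 0.02 m and height (world z) of bowl1 below 0.068 m and angle between bowl1's own x axis and vertical above 2.97 rad) or (horizontal distance between bowl1 and pegB below 0.02 m and height (world z) of bowl1 below 0.068 m and angle between bowl1's own x axis and vertical above 2.97 rad) or (horizontal distance between bowl1 and pegC below 0.02 m and height (world z) of bowl1 below 0.068 m and angle between bowl1's own x axis and vertical above 2.97 rad)) and linear speed of each of bowl1, bowl2, bowl3, bowl4, collarA, collarB, collarC below 0.03 m/s and ((horizontal distance between bowl2 and pegA below 0.02 m and height (world z) of bowl2 below 0.068 m and angle between bowl2's own x axis and vertical above 2.97 rad) or (horizontal distance between bowl2 and pegB below 0.02 m and height (world z) of bowl2 below 0.068 m and angle between bowl2's own x axis and vertical above 2.97 rad) or (horizontal distance between bowl2 and pegC below 0.02 m and height (world z) of bowl2 below 0.068 m and angle between bowl2's own x axis and vertical above 2.97 rad)) and ((horizontal distance between bowl3 and pegA below 0.02 m and height (world z) of bowl3 below 0.068 m and angle between bowl3's own x axis and vertical above 2.97 rad) or (horizontal distance between bowl3 and pegB below 0.02 m and height (world z) of bowl3 below 0.068 m and angle between bowl3's own x axis and vertical above 2.97 rad) or (horizontal distance between bowl3 and pegC below 0.02 m and height (world z) of bowl3 below 0.068 m and angle between bowl3's own x axis and vertical above 2.97 rad)) and ((horizontal distance between bowl4 and pegA below 0.02 m and height (world z) of bowl4 below 0.068 m and angle between bowl4's own x axis and vertical above 2.97 rad) or (horizontal distance between bowl4 and pegB below 0.02 m and height (world z) of bowl4 below 0.068 m and angle between bowl4's own x axis and vertical above 2.97 rad) or (horizontal distance between bowl4 and pegC below 0.02 m and height (world z) of bowl4 below 0.068 m and angle between bowl4's own x axis and vertical above 2.97 rad)) and x of collarA in the frame of tray between -0.075 and 0.075 m and y of collarA in the frame of tray between -0.075 and 0.075 m and z of each of collarA, collarB, collarC in the frame of tray below 0.04 m and x of collarB in the frame of tray between -0.075 and 0.075 m and y of collarB in the frame of tray between -0.075 and 0.075 m and x of collarC in the frame of tray between -0.075 and 0.075 m and y of collarC in the frame of tray between -0.075 and 0.075 m); the robot touches nothing.
It fails at once if the amber jar is knocked over (angle between jar's own z axis and vertical above 0.5 rad).
It fails at once if the yellow spray can is knocked over (angle between spray_can's own z axis and vertical above 0.5 rad).
Of bowl1, bowl2, bowl3, bowl4 only 2 to 3 are there at a start; the rules pass over those that are not, and their reading is None.
Of collarA, collarB, collarC only 1 to 2 are there at a start; the rules pass over those that are not, and their reading is None.
At some moment in a run one of collarA, collarB, collarC may be knocked a few centimetres aside while the robot is not near it.
Once in a run the grip may slacken for a moment while it holds something.
It also fails if it takes over 210 s, if anything falls off the work surface, if the arm or the gripper's body presses on something with over 40 N, if the wrist force passes 120 N, or if a joint passes its speed limit or range.

ROBOT

A 6-joint arm with a two-finger parallel gripper is mounted at the origin on the work surface. World frame = base frame: x ahead of the robot, y to its left, z up, the work surface at z = 0. Lengths are in m, angles in rad, forces in N, time in s.
With the tool pointing down it reaches from about 0.275 to 1 m from the base axis. Payload 8.4 kg.
Tool frame: the origin (TCP) lies between the finger pads; the fingertips stand 8 mm ahead of it and the grasp point (between the pads) lies 11 mm behind it (r.tcp_to_tips is the distance from the TCP to the fingertips, in m); z points along the fingers, y is the line along which they close (so a half turn about z gives the same grasp; the last joint's range is limited). The gripper opens to 85 mm and grips with 20 to 120 N. Pads are 22 mm wide; open, the fingers measure 114 mm over their backs; the gripper's body (76 mm by 85 mm) begins 54 mm behind the grasp point. The pads swing forward as they close: fully open they stand 13 mm farther back than shut.
Start: joints at [1.152, 0.353, 1.633, -0, 1.155, -0.002], TCP at [0.253, 0.571, 0.239] pointing down, gripper open.
Joint ranges: [-2.63, 2.63], [-0.92, 2.1], [0.06, 2.66], [-1.3, 4.44], [0, 2.69], [-3.02, 3.02]. Speed limits (rad/s): [2.22, 2.22, 2.79, 3.14, 3.14, 3.14].

INTERFACE

Orientations are given as a 3x3 rotation matrix whose columns are the frame's x, y, z axes.
In Python, from bench import r, optics, sensors gives the robot as it stands (r), with the cameras (optics) and the readings (sensors). Calls block until the motion is done:
- r.move_pose(position, orientation): joint-space move of the TCP to a pose.
- r.move_straight(position, attitude=None, vel=0.15): straight line of the TCP; attitude=None keeps the orientation; vel is the mean speed in m/s.
- r.goto_joints(angles): joint-space move.
- r.move_gripper(opening): opening from 0.0 (shut) to 1.0 (fully open); the grip force is fixed at half the most; returns when the fingers have stopped.
- r.wait(seconds).
- r.solve_ik(position, orientation): joint angles nearest the present ones, or None.
- sensors.get_state(): the state.
- optics.grab_frame(name): name is "scene" or "top" or "wrist"; returns the picture (420x560x3 uint8, blue, green, red); there is no depth.
- optics.get_calibration(name): a dict with "mtx" (3x3 intrinsics, pixels), "R" (3x3) and "t" (3): a world point X has camera coordinates R X + t. Camera axes: x right, y down, z forward; pixel columns grow to the right and rows downward; lengths in m; the calibration is good to about 2 mm. A picture is of the moment at which its call begins: read the wrist's pose just before it. get_calibration takes no time and is no camera call; for the wrist camera it gives the pose at the moment of the call.
A pose or a line that the arm cannot do raises r.Unreachable and nothing moves.
- r.job_done(): hands the job in; it is judged then, once.
The state is a dict: "t": time; "joints": joint angles; "joint_vel": joint speeds; "effort": joint torques, N m; "ee_pos": TCP position; "orientation": TCP orientation; "wrist_force": force on the tool from outside, world axes, zero at the start; "wrist_torque": the same for the moment, N m; "finger_gap": opening from 0.0 (shut) to 1.0 (fully open); "finger_force": force on a finger pad.
Only numpy, scipy, OpenCV 4.12 (cv2) and the standard library are available. Lean on these libraries where they do the work, as an engineer would, in place of code of your own. Each camera call takes 0.05 s, during which the arm holds its last target. There are 200 camera calls.

## Working session

There is one attempt and no reset: what is moved stays moved. The work goes in short steps, each a Python script; the robot and the scene stay as the last script left them, time stands still between calls to the robot, and variables do not carry over. Pictures are saved under pics/ and viewed, at most 14 in all, crops included, and the job is handed in when it is done.

```bash
ls; mkdir -p pics; python3 - <<'E'
from bench import r, optics, sensors
import cv2,numpy as np
for n in("scene","top"):
    cv2.imwrite(f"pics/{n}0.png",optics.grab_frame(n)); c=optics.get_calibration(n)
    print(n,np.round(c["mtx"],1).tolist(),np.round(-c["R"].T@c["t"],3),np.round(c["R"],3).tolist())
c=optics.get_calibration("wrist");print(np.round(-c["R"].T@c["t"],3),np.round(c["R"],3).tolist(),c["mtx"][0,0])
s=sensors.get_state();print(s)
E
```

```text
bench.py
pics
scene [[431.6, 0.0, 282.0], [0.0, 431.6, 207.2], [0.0, 0.0, 1.0]] [1.3   0.134 1.036] [[-0.175, 0.984, 0.012], [0.762, 0.143, -0.631], [-0.623, -0.101, -0.776]]
top [[483.7, 0.0, 280.7], [0.0, 483.7, 218.3], [0.0, 0.0, 1.0]] [0.515 0.015 1.19 ] [[-0.005, -1.0, 0.02], [-0.999, 0.004, -0.038], [0.038, -0.021, -0.999]]
[0.186 0.601 0.373] [[0.405, 0.914, -0.0], [0.877, -0.389, 0.283], [0.259, -0.115, -0.959]] 319.31400014431057
{'t': 0.1, 'joints': array([ 1.15162082e+00,  3.53576265e-01,  1.63409483e+00,  4.15707868e-06,
        1.15520641e+00, -2.38521998e-03]), 'joint_vel': array([ 6.12278115e-04, -7.84934878e-04, -1.37583537e-03,  3.88019167e-04,
       -8.97530743e-07,  6.53983675e-04]), 'effort': array([ 1.90066285e-04, -6.06360340e+01, -3.42821431e+01,  1.63754844e-04,
        3.85961845e-03, -5.84641796e-06]), 'ee_pos': array([0.25282851, 0.5710979 , 0.23862339]), 'orientation': array([[-9.14392348e-01,  4.04828798e-01, -5.26415688e-04],
       [ 4.04829141e-01,  9.14391597e-01, -1.17206186e-03],
       [ 6.86568709e-06, -1.28483281e-03, -9.99999175e-01]]), 'wrist_force': array([ 0.30087522, -1.09514697,  0.57213642]), 'wrist_torque': array([-0.00207646, -0.01162046,  0.03476501]), 'finger_force': 0.0, 'finger_gap': 0.998755757094159}
```

View pics/scene0.png

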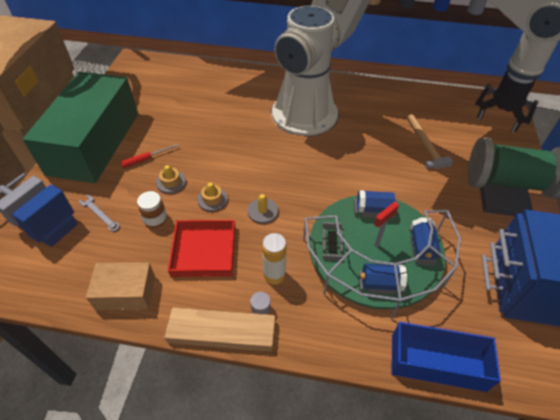

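View pics/top0.png

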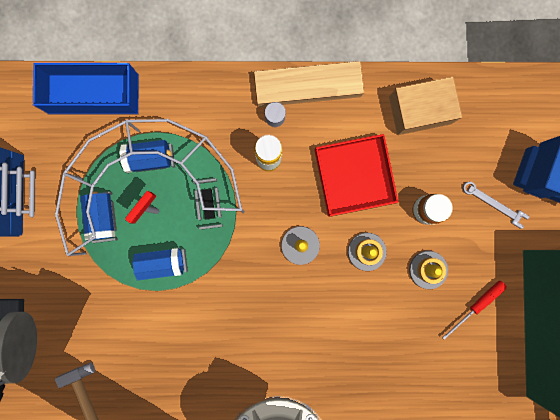

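The top view shows the carousel hub at about (140,207) with bowls in front (160,262), left (98,215) and back (148,155). The right pocket at (210,203) is empty. The pegs are at (300,245), (368,251) and (430,270), and the last two carry collars. The tray is at (355,175), the jar at (433,208) and the can at (268,152). I'll enlarge these areas to get measuring points.

```bash
python3 - <<'E'
import cv2,numpy as np
t=cv2.imread("pics/top0.png");s=cv2.imread("pics/scene0.png")
def crop(im,x,y,w,h,k,n):
    c=cv2.resize(im[y:y+h,x:x+w],None,fx=k,fy=k,interpolation=cv2.INTER_CUBIC)
    for i in range(0,w,20): cv2.putText(c,str(x+i),(i*k,8),0,.3,(255,255,255),1); cv2.line(c,(i*k,10),(i*k,14),(255,255,255),1)
    for i in range(0,h,20): cv2.putText(c,str(y+i),(0,i*k+4),0,.3,(255,255,255),1)
    cv2.imwrite(f"pics/{n}.png",c)
crop(t,55,110,195,145+45,3,"tc"); crop(t,275,130,195,165,4,"tp"); 
crop(s,300,180,170,130,4,"sc"); crop(s,130,150,160,130,4,"sp")
E
```

```text
(no output)
```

View pics/tc.png

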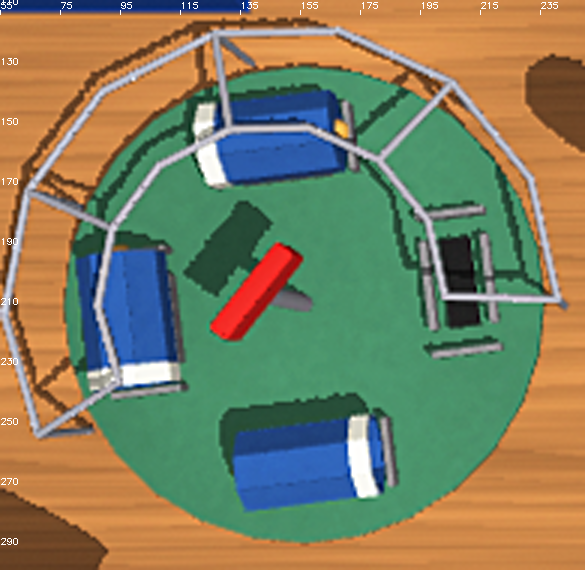

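View pics/sc.png

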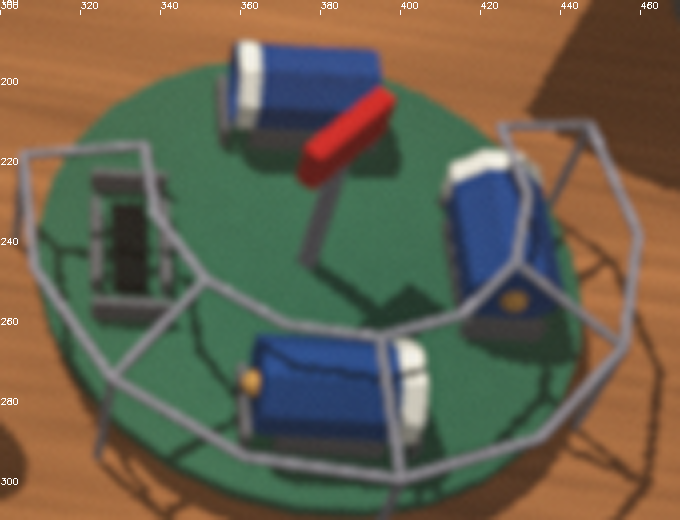

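View pics/sp.png

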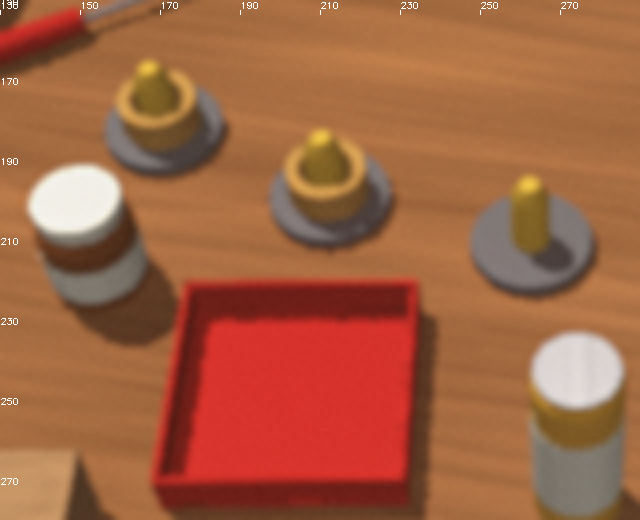

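The crops show a clear bar, deck and front bowl. Next I fit model silhouettes to the colour masks in both views, leaving height free as a check.

```bash
cat > vis.py <<'E'
import cv2,numpy as np
from scipy.optimize import minimize
from scipy.spatial.transform import Rotation as Ro
def proj(c,X):
    p=(c["R"]@np.atleast_2d(X).T).T+c["t"]; q=(c["mtx"]@p.T).T; return q[:,:2]/q[:,2:]
def hullmask(img_mask):
    n,l,st,_=cv2.connectedComponentsWithStats(img_mask.astype(np.uint8))
    keep=np.isin(l,[i for i in range(1,n) if st[i,4]>=12])
    pts=np.argwhere(keep)[:,::-1].astype(np.int32)
    return cv2.convexHull(pts).reshape(-1,2).astype(np.float32)
def iou(a,b):
    b=cv2.convexHull(b.astype(np.float32)).reshape(-1,2)
    i=cv2.intersectConvexConvex(a,b)[0]; return i/(cv2.contourArea(a)+cv2.contourArea(b)-i)
def cyl(rad,h):
    a=np.linspace(0,2*np.pi,40,endpoint=False)
    return np.array([[rad*np.cos(t),rad*np.sin(t),z] for t in a for z in(0,h)])
def box(a,b,c): return np.array([[x,y,z] for x in(-a/2,a/2) for y in(-b/2,b/2) for z in(-c/2,c/2)])
def octo(f=.06,L=.1):
    a=np.pi/8+np.arange(8)*np.pi/4; R=f/2/np.cos(np.pi/8)
    return np.array([[x,R*np.cos(t),R*np.sin(t)] for t in a for x in(-L/2,L/2)])
def fit(P,views,x0):   # views: [(calib,hull)], x0=[x,y,z,yaw]
    f=lambda v:-sum(iou(h,proj(c,Ro.from_euler('z',v[3]).apply(P)+v[:3])) for c,h in views)
    s=np.eye(4)*[.015,.015,.015,.2]; x0=np.array(x0,float)
    o=minimize(f,x0,method='Nelder-Mead',options=dict(initial_simplex=np.vstack([x0,x0+s]),xatol=1e-5,fatol=1e-5,maxiter=2000))
    return o.x,-o.fun/len(views)
def ray(c,uv,z):
    d=c["R"].T@np.linalg.solve(c["mtx"],[*uv,1]); o=-c["R"].T@c["t"]; return o+d*(z-o[2])/d[2]
def masks(im):
    h=cv2.cvtColor(im,cv2.COLOR_BGR2HSV).astype(int); H,S,V=h[...,0],h[...,1],h[...,2]
    return dict(red=((H<6)|(H>174))&(S>160)&(V>70),green=(H>55)&(H<95)&(S>70),blue=(H>98)&(H<128)&(S>110),
      white=(S<60)&(V>150),grey=(S<75)&(V>60)&(V<190))
def roi(m,x,y,w,h): o=np.zeros_like(m); o[y:y+h,x:x+w]=m[y:y+h,x:x+w]; return o
E
python3 - <<'E'
from bench import r, optics, sensors
from vis import *
C={n:optics.get_calibration(n) for n in("scene","top")}
M={n:masks(cv2.imread(f"pics/{n}0.png")) for n in C}
def go(name,P,col,rs,rt,z):
    hs={}
    for n,b in(("scene",rs),("top",rt)):
        m=sum(roi(M[n][c],*b) for c in col.split("+"))>0; hs[n]=hullmask(m)
    g=ray(C["top"],hs["top"].mean(0),z)
    best=max((fit(P,[(C[n],hs[n]) for n in C],[*g,y]) for y in(0,.8,-.8)),key=lambda q:q[1])
    print(name,best[0].round(4),"iou",round(best[1],3),{n:[round(float(x),2) for x in [iou(hs[n],proj(C[n],Ro.from_euler('z',best[0][3]).apply(P)+best[0][:3]))]] for n in C})
go("bar",box(.076,.016,.036),"red",(365,195,40,40),(120,185,40,45),.173)
go("deck",cyl(.19,.015),"green",(298,180,155,140),(70,125,170,170),.02)
go("bowl_f",octo(),"blue+white",(356,188,41,26),(125,240,68,42),.075)
go("tray",box(.17,.17,.035),"red",(160,215,85,70),(310,130,95,90),.0175)
go("pegA",cyl(.047,.012),"grey",(244,190,40,40),(276,220,50,48),0.006)
go("pegB",cyl(.047,.012),"grey",(193,180,40,40),(345,228,45,48),0.006)
go("pegC",cyl(.047,.012),"grey",(152,165,40,40),(407,247,45,46),0.006)
E
```

```text
bar [ 0.5793  0.287   0.1736 -0.614 ] iou 0.808 {'scene': [0.76], 'top': [0.86]}
deck [0.579  0.2897 0.009  0.2266] iou 0.964 {'scene': [0.93], 'top': [0.99]}
bowl_f [ 0.455   0.2698  0.08   -1.4634] iou 0.837 {'scene': [0.72], 'top': [0.95]}
tray [ 0.6646 -0.1937  0.0132  0.1968] iou 0.978 {'scene': [0.96], 'top': [0.99]}
pegA [ 0.4943 -0.0572 -0.0072  0.0973] iou 0.91 {'scene': [0.84], 'top': [0.98]}
pegB [ 0.4773 -0.222  -0.0101  0.7485] iou 0.841 {'scene': [0.73], 'top': [0.95]}
pegC [ 0.4308 -0.3802 -0.0261  1.2417] iou 0.845 {'scene': [0.73], 'top': [0.96]}
```

View pics/tp.png

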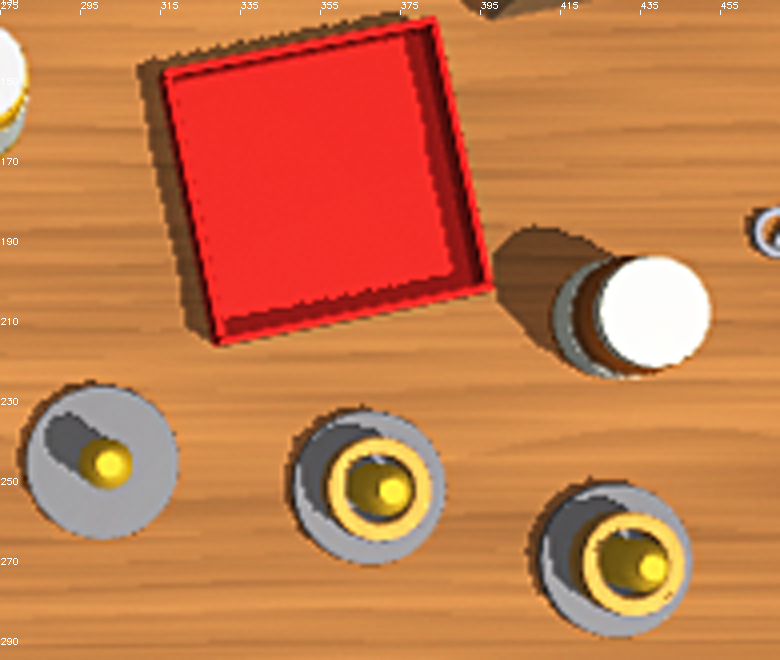

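The views agree on the tray at (355,175), the peg tips at (302.5,246), (373.5,252.5) and (438,272), and collars on B and C. Now I triangulate the peg tips, collar tops and bar top, and refit on the sharper top view with z fixed.

```bash
python3 - <<'E'
from bench import r, optics, sensors
from vis import *
C={n:optics.get_calibration(n) for n in("scene","top")}
P={n:C[n]["mtx"]@np.c_[C[n]["R"],C[n]["t"]] for n in C}
for k,(a,b) in dict(tipA=((302.5,246.2),(262,196)),tipB=((373.5,252.5),(210.2,184.5)),tipC=((438.2,272),(167.2,167)),
  colB=((370.2,251.7),(211.7,192)),colC=((433.5,271),(169.5,174.2)),bar=((140.5,207.3),(387.5,211))).items():
    X=cv2.triangulatePoints(P["top"],P["scene"],np.float64(a).reshape(2,1),np.float64(b).reshape(2,1))[:,0]; X=X[:3]/X[3]
    print(k,X.round(4),"reproj",(proj(C["top"],X)[0]-a).round(1),(proj(C["scene"],X)[0]-b).round(1))
M=masks(cv2.imread("pics/top0.png"));c=C["top"]
def go(n,S,col,b,z):
    h=hullmask(sum(roi(M[k],*b) for k in col.split("+"))>0)
    g=ray(c,h.mean(0),z)
    f=lambda v:-iou(h,proj(c,Ro.from_euler('z',v[2]).apply(S)+[v[0],v[1],z]))
    o=min((minimize(f,[*g[:2],y],method='Nelder-Mead',options=dict(initial_simplex=np.array([[*g[:2],y],[g[0]+.01,g[1],y],[g[0],g[1]+.01,y],[*g[:2],y+.2]]))) for y in(0,.8,-.8,-1.5)),key=lambda o:o.fun)
    print(n,o.x.round(4),round(-o.fun,3),h.min(0),h.max(0))
go("bar",box(.076,.016,.036),"red",(120,185,40,45),.173)
go("deck",cyl(.19,.015),"green",(70,125,170,170),.02)
go("bowl_f",octo(),"blue+white",(125,240,65,42),.075)
go("tray",box(.17,.17,.035),"red",(310,130,95,90),.0175)
for n,b in dict(pegA=(276,220,50,48),pegB=(345,228,45,48),pegC=(407,247,45,46)).items(): go(n,cyl(.047,.012),"grey",b,0)
for n,uv,z in(("can",(268,149),.16),("jar",(275+654/4,130+311/4),.09)): print(n,ray(c,uv,z))
# guard: hoop-end corners (outer z .105, inner z .135)
for uv,z in(((55+38/3,110+434/3),.105),((55+558/3,110+298/3),.105),((55+118/3,110+380/3),.135),((55+445/3,110+296/3),.135)): print(ray(c,uv,z))
E
```

```text
tipA [ 0.4928 -0.0582  0.0692] reproj [-0.2  0. ] [-0.2 -0. ]
tipB [ 0.477  -0.222   0.0692] reproj [-0.7  0.1] [-0.6 -0.1]
tipC [ 0.431  -0.373   0.0692] reproj [-0.5  0.1] [-0.5 -0.1]
colB [ 0.4779 -0.2211  0.0361] reproj [-0.7  0.1] [-0.7 -0.1]
colC [ 0.4309 -0.3724  0.0369] reproj [-0.6  0.1] [-0.6 -0.1]
bar [0.5774 0.2863 0.1819] reproj [-0.7  0.1] [-0.7  0.1]
bar [ 0.5797  0.287  -0.7062] 0.869 [125. 191.] [155. 222.]
deck [0.5799 0.2866 0.043 ] 0.979 [ 77. 132.] [235. 290.]
bowl_f [0.455  0.2715 1.6967] 0.949 [132. 248.] [185. 279.]
tray [ 0.664  -0.1926  0.2014] 0.987 [315. 134.] [398. 215.]
pegA [ 0.4949 -0.0562 -0.767 ] 0.965 [281. 226.] [319. 264.]
pegB [ 0.4788 -0.2192 -1.5317] 0.939 [348. 233.] [385. 270.]
pegC [ 0.4338 -0.3702  0.8503] 0.918 [410. 251.] [447. 288.]
can [0.70294345 0.01993185 0.16      ]
jar [ 0.57962436 -0.37010555  0.09      ]
[0.47758252 0.46558557 0.105     ]
[0.57686223 0.08130613 0.105     ]
[0.51715194 0.39638448 0.135     ]
[0.57692255 0.16137436 0.135     ]
```

Heights triangulate about 6 mm low throughout, which looks like calibration bias. Positions agree with the model to within 2 mm. The guard ends put the front at 194.5°, and the front bowl sits at 187°, r=0.1256 (as expected). Next I write helpers and check IK for a 30° tilted bowl grasp.

```bash
cat > arm.py <<'E'
from bench import r, optics, sensors
from vis import *
HUB=np.array([.5797,.2868]); PEG=dict(A=np.array([.494,-.057]),B=np.array([.478,-.2205]),C=np.array([.432,-.3715]))
TRAY=np.array([.664,-.1932]); TYAW=.2014; FRONT=np.radians(194.5); TAU=np.radians(30); D=.010; Z=np.array([0,0,1.])
def down(yaw):  # tool y axis along yaw, pointing down
    y=np.array([np.cos(yaw),np.sin(yaw),0]); z=-Z; return np.c_[np.cross(y,z),y,z]
def frame(m,tz,s): tx=s*(m-np.sin(TAU)*tz)/np.cos(TAU); return np.c_[tx,np.cross(tz,tx),tz]
def pick_pose(c,m,s,z=.077):
    tz=-Z*np.cos(TAU)+m*np.sin(TAU); return np.array([c[0],c[1],z])-D*m+.011*tz, frame(m,tz,s)
def place_pose(p,h,s,z=.062):
    tz=-Z*np.sin(TAU)+np.array([np.cos(h),np.sin(h),0])*np.cos(TAU); return np.array([p[0],p[1],z+D+.002])+.011*tz, frame(-Z,tz,s)
def st(*k):
    s=sensors.get_state(); print(round(s["t"],1),s["ee_pos"].round(4),"gap",round(s["finger_gap"],3),"ff",round(s["finger_force"],1),"F",s["wrist_force"].round(1),*k); return s
def pic(n,name="top"): im=optics.grab_frame(name); cv2.imwrite(f"pics/{n}.png",im); return im
E
python3 - <<'E'
from arm import *
print(r.tcp_to_tips)
a=FRONT-np.radians(7.5)
for aa in(np.radians(187),FRONT):
  m=np.array([-np.sin(aa),np.cos(aa),0]); c=HUB+.1255*np.array([np.cos(aa),np.sin(aa)])
  for s in(1,-1):
    p,R=pick_pose(c,m,s); q=r.solve_ik(p,R); q2=r.solve_ik(p+[0,0,.17],R); print("pick",s,c.round(3),None if q is None else q.round(2),None if q2 is None else q2.round(2))
for k,P in PEG.items():
  for s in(1,-1):
    for h in np.radians([-60,-30,0,30,60]):
      h=h+np.arctan2(P[1],P[0]); p,R=place_pose(P,h,s); q=r.solve_ik(p,R); q2=r.solve_ik(p+[0,0,.09],R)
      if q is not None and q2 is not None: print(k,s,round(np.degrees(h)),q.round(2),q2.round(2))
for b in(-40,50,140,-130): q=r.solve_ik([*HUB,.165],down(np.radians(b+90)));print("hub",b,None if q is None else q.round(2))
E
```

```text
0.008
pick 1 [0.455 0.272] [ 0.79  0.61  1.78 -0.45  1.13 -2.2 ] [ 0.79  0.39  1.69 -0.41  1.42 -2.34]
pick -1 [0.455 0.272] [ 0.79  0.61  1.78 -0.45  1.13  0.94] [ 0.79  0.39  1.69 -0.41  1.42  0.81]
pick 1 [0.458 0.255] [ 0.79  0.58  1.85 -0.51  1.06 -2.27] [ 0.79  0.35  1.75 -0.46  1.35 -2.43]
pick -1 [0.458 0.255] [ 0.79  0.58  1.85 -0.51  1.06  0.87] [ 0.79  0.35  1.75 -0.46  1.35  0.71]
A 1 -37 [0.38 0.7  2.48 4.15 1.07 1.61] [0.38 0.39 2.48 4.32 0.93 1.29]
A 1 -7 [-0.12  0.78  2.62  3.14  1.3   1.57] [-0.12  0.37  2.63  3.13  0.91  1.57]
A 1 23 [-0.62  0.7   2.48  2.13  1.07  1.54] [-0.62  0.39  2.48  1.95  0.93  1.85]
A 1 53 [-0.72  0.7   2.19  1.36  1.08  1.86] [-0.72  0.49  2.2   1.26  1.14  2.08]
A -1 -37 [ 0.38  0.7   2.48  4.15  1.07 -1.54] [ 0.38  0.39  2.48  4.32  0.93 -1.85]
A -1 -7 [-0.12  0.78  2.62  3.14  1.3  -1.57] [-0.12  0.37  2.63  3.13  0.91 -1.57]
A -1 23 [-0.62  0.7   2.48  2.13  1.07 -1.61] [-0.62  0.39  2.48  1.95  0.93 -1.29]
A -1 53 [-0.72  0.7   2.19  1.36  1.08 -1.29] [-0.72  0.49  2.2   1.26  1.14 -1.07]
B 1 -55 [0.02 0.69 2.42 4.13 1.03 1.55] [0.02 
[... 769 characters left out ...]
.79  1.57]
C 1 -11 [-1.12  0.69  2.35  2.15  0.98  1.68] [-1.12  0.43  2.35  1.99  0.87  1.95]
C 1 19 [-1.23  0.72  2.06  1.38  1.08  1.98] [-1.23  0.54  2.07  1.29  1.12  2.17]
C -1 -71 [-0.31  0.69  2.35  4.12  0.98 -1.68] [-0.31  0.43  2.35  4.28  0.86 -1.95]
C -1 -41 [-0.72  0.7   2.48  3.14  1.09 -1.57] [-0.72  0.39  2.49  3.14  0.79 -1.57]
C -1 -11 [-1.12  0.69  2.35  2.15  0.98 -1.47] [-1.12  0.43  2.35  1.99  0.87 -1.19]
C -1 19 [-1.23  0.72  2.06  1.38  1.08 -1.17] [-1.23  0.54  2.07  1.29  1.12 -0.97]
hub -40 [ 0.46  0.46  1.65 -0.    1.03 -0.42]
hub 50 [ 0.46  0.46  1.65 -0.    1.03 -1.99]
hub 140 [ 0.46  0.46  1.65 -0.    1.03  2.73]
hub -130 [ 0.46  0.46  1.65 -0.    1.03  1.16]
```

```bash
cat >> arm.py <<'E'
def collar(xy,slot,z=.023):
    R=down(TYAW); r.move_gripper(1.0)
    r.move_pose([*xy,.15],R); r.move_straight([*xy,z],vel=.15); st("at collar")
    r.move_gripper(0.0); s=st("closed"); 
    if not .6<s["finger_gap"]<.85: print("BAD GRASP"); return
    r.move_straight([*xy,.16],vel=.2)
    c=np.array([np.cos(TYAW),np.sin(TYAW)]); t=TRAY+slot*np.array([-c[1],c[0]])
    r.move_straight([*t,.16],vel=.3); s=st("over tray")
    if not .6<s["finger_gap"]<.85: print("LOST"); return
    r.move_straight([*t,.020],vel=.15); st("low"); r.move_gripper(1.0); r.move_straight([*t,.16],vel=.3); st("done")
E
python3 - <<'E'
from arm import *
collar(PEG["B"],.038); pic("t1")
E
```

```text
4.2 [ 0.4786 -0.2207  0.0236] gap 0.999 ff 0.0 F [0.3 0.6 0.6] at collar
4.6 [ 0.4786 -0.2208  0.0242] gap 0.695 ff 64.4 F [-2.7  1.   8.3] closed
6.2 [ 0.6548 -0.1558  0.1584] gap 0.697 ff 64.5 F [-0.8 -0.4 -1.3] over tray
7.3 [ 0.6571 -0.1562  0.0211] gap 0.692 ff 64.5 F [-0.1  0.4 -0.9] low
8.3 [ 0.6564 -0.1559  0.1608] gap 1.005 ff 0.0 F [ 0.5  0.5 -0.4] done
```

```bash
python3 - <<'E'
from arm import *
a=cv2.imread("pics/top0.png").astype(int);b=pic("t2").astype(int)
d=abs(a-b).max(2)>60; print("C diff px",d[247:292,405:452].sum())
if d[247:292,405:452].sum()<15: collar(PEG["C"],-.038,z=.026)
r.move_pose([.45,0,.35],down(0)); im=pic("t3")
cv2.imwrite("pics/t3c.png",cv2.resize(im[120:300,50:470],None,fx=1.9,fy=1.9,interpolation=cv2.INTER_CUBIC))
st()
E
```

```text
C diff px 1018
9.7 [ 4.505e-01 -3.000e-04  3.491e-01] gap 1.001 ff 0.0 F [ 0.8  0.8 -0.2]
```

View pics/t3c.png

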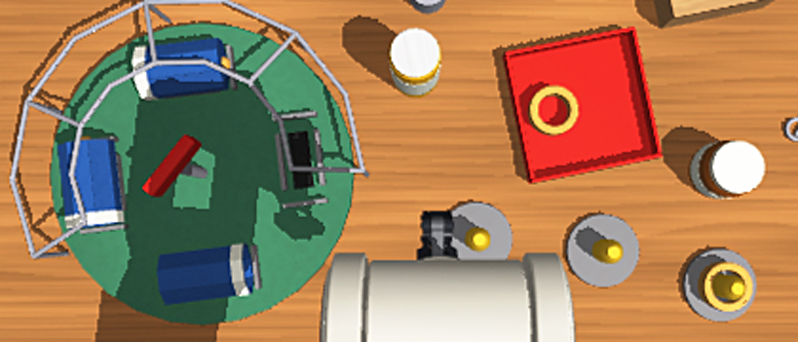

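The first collar is in the tray at crop (553,108). Collar C is still on its post at (726,287), so the earlier difference was the arm in view. I'll fetch it now.

```bash
cat >> arm.py <<'E'
def held(lo=.55): g=sensors.get_state()["finger_gap"]; return lo<g<.85
def bowl(c,ang,peg,dh=50,s=-1):
    """c: bowl centre xy, ang: pocket angle about the hub, peg letter"""
    m=np.array([-np.sin(ang),np.cos(ang),0]); r.move_gripper(1.0)
    p,R=pick_pose(c,m,s); tz=R[:,2]; r.move_pose(p-.12*tz,R); r.move_straight(p,vel=.12); a=st("at bowl")
    if abs(a["wrist_force"]).max()>15: print("CONTACT"); return
    r.move_gripper(0.0); st("closed")
    if not held(): print("BAD GRASP"); return
    r.move_straight(p+[0,0,.17],vel=.15); st("lifted")
    if not held(): print("LOST"); return
    put(peg,dh,s)
def put(peg,dh=50,s=-1):
    P=PEG[peg]; h=np.arctan2(P[1],P[0])+np.radians(dh); p,R=place_pose(P,h,s)
    r.move_pose(p+[0,0,.10],R); st("over peg")
    if not held(): print("LOST"); return
    r.move_straight(p+[0,0,.02],vel=.1)
    for dz in np.arange(.017,-.009,-.003):
        r.move_straight(p+[0,0,dz],vel=.05); f=sensors.get_state()["wrist_force"]
        if f[2]>8: break
    st("down dz",round(dz,3)); r.move_gripper(1.0); r.move_straight(sensors.get_state()["ee_pos"]-.11*R[:,2],vel=.15); st("released")
E
python3 - <<'E'
from arm import *
collar(PEG["C"],-.038,z=.026)
r.move_pose([.5,-.05,.30],down(0))
a=np.radians(187.1)
m=np.array([-np.sin(a),np.cos(a),0]); p,R=pick_pose([.455,.2715],m,-1); r.move_pose(p-.12*R[:,2],R)
pic("w1","wrist"); pic("t4"); st()
E
```

```text
12.4 [ 0.4326 -0.3719  0.0268] gap 1.0 ff 0.0 F [ 0.9 -0.1  0.6] at collar
12.8 [ 0.4326 -0.372   0.0276] gap 0.704 ff 62.7 F [-2.4  1.9 11.7] closed
14.7 [ 0.6702 -0.2309  0.1592] gap 0.7 ff 64.6 F [ 0.6  0.2 -0.9] over tray
15.8 [ 0.6712 -0.2309  0.0207] gap 0.702 ff 64.6 F [-4.  -0.3  3.7] low
16.8 [ 0.6717 -0.2304  0.1609] gap 1.003 ff 0.0 F [-0.4 -0.7 -0.6] done
19.5 [0.448  0.3345 0.1719] gap 0.999 ff 0.0 F [0.2 1.1 1.6]
```

View pics/w1.png

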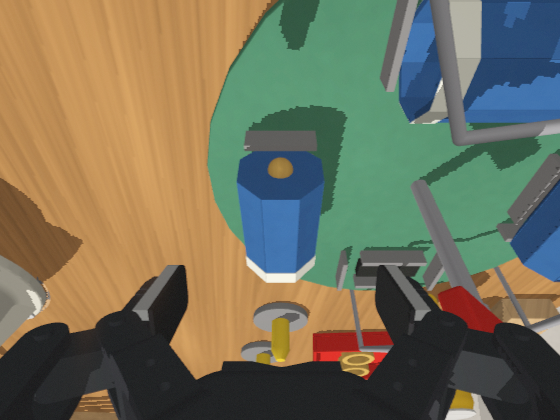

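View pics/t4.png

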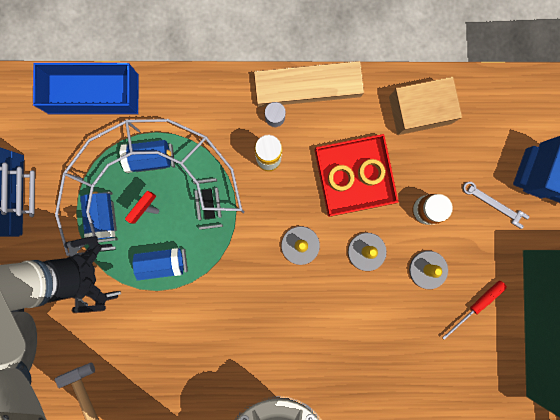

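Both collars are in the tray at (341,177) and (372,172). In the wrist view the bowl is centred between the fingers, with its plug at (281,168). I check that against the model, then pick the bowl up.

```bash
python3 - <<'E'
from arm import *
a=np.radians(187.1); m=np.array([-np.sin(a),np.cos(a),0]); c=np.array([.455,.2715,.075])
e=proj(optics.get_calibration("wrist"),c-m*.059)[0]; print("plug expected",e.round(1),"seen 281,168")
if np.hypot(*(e-[281,168]))<12: bowl(c[:2],a,"A")
pic("w2","wrist"); pic("s2","scene")
E
```

```text
plug expected [281.1 159.1] seen 281,168
21.1 [0.4548 0.2765 0.068 ] gap 1.009 ff 0.0 F [-0.6  0.1  0.4] at bowl
21.5 [0.4547 0.2764 0.0682] gap 0.695 ff 64.7 F [-1.2  1.   4.9] closed
22.7 [0.4541 0.2756 0.2366] gap 0.693 ff 64.5 F [-0.3  0.9 -2.1] lifted
24.6 [ 0.5009 -0.0498  0.1685] gap 0.691 ff 64.7 F [ 0.3 -0.3 -0.9] over peg
27.5 [ 0.5017 -0.0499  0.0676] gap 0.686 ff 67.5 F [-7.5 -4.6 26.2] down dz -0.004
28.8 [ 0.4318 -0.1157  0.1191] gap 1.004 ff 0.0 F [0.8 0.3 0.3] released
```

```bash
python3 - <<'E'
import cv2,numpy as np
a=cv2.imread("pics/s2.png")[120:290,140:440];b=cv2.imread("pics/w2.png")
cv2.imwrite("pics/m2.png",np.vstack([cv2.resize(a,(600,340)),cv2.resize(b,(345,258))[:, :].copy() if 0 else cv2.copyMakeBorder(cv2.resize(b,(345,258)),0,0,0,255,0)]))
E
```

```text
(no output)
```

View pics/m2.png

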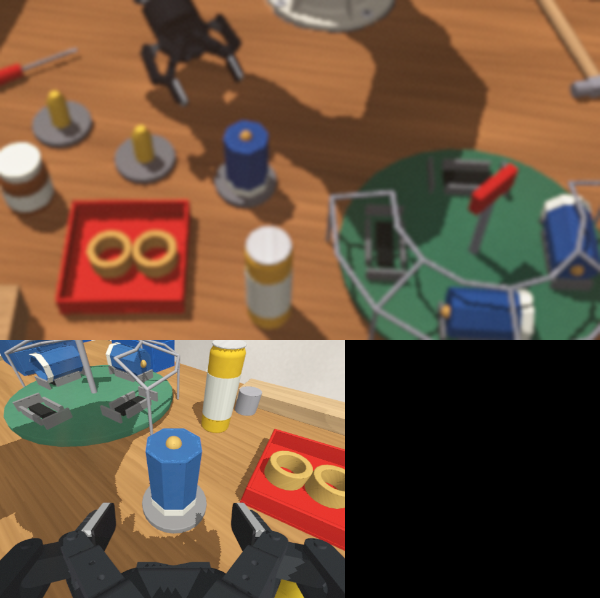

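Bowl 1 stands squarely on peg A, at wrist inset (173,480). Now I turn the carousel anticlockwise by 97.4°.

```bash
cat >> arm.py <<'E'
def turn(bar,deg,n=4):
    """bar: bar angle now in deg (mod 180, chosen so that j6 stays in range)"""
    r.move_gripper(1.0); p=[*HUB,.167]
    e=sensors.get_state()["ee_pos"]; r.move_straight([e[0],e[1],max(e[2],.30)],vel=.25)
    r.move_pose([*HUB,.28],down(np.radians(bar+90))); r.move_straight(p,vel=.12); r.move_gripper(0.0); st("bar")
    for k in range(1,n+1): r.move_pose(p,down(np.radians(bar+90+deg*k/n)))
    st("turned"); r.move_gripper(1.0); r.move_straight([*HUB,.30],vel=.25)
    r.move_pose([.38,.0,.35],down(0)); st()
E
python3 - <<'E'
from arm import *
turn(-39,97.4); im=pic("t5"); cv2.imwrite("pics/t5c.png",cv2.resize(im[110:300,55:335],None,fx=2.8,fy=2.8,interpolation=cv2.INTER_CUBIC))
c=optics.get_calibration("top"); M=masks(im); b=(110,240,80,48)
h=hullmask((roi(M["blue"],*b)|roi(M["white"],*b))); print(h.min(0),h.max(0)); S=octo()
x,y=HUB+.125*np.array([np.cos(FRONT),np.sin(FRONT)])
f=lambda v:-iou(h,proj(c,Ro.from_euler('z',v[2]).apply(S)+[v[0],v[1],.075]))
o=minimize(f,[x,y,FRONT-np.pi/2],method='Nelder-Mead',options=dict(initial_simplex=np.array([[x,y,1.82],[x+.01,y,1.82],[x,y+.01,1.82],[x,y,1.6]])))
d=o.x[:2]-HUB; print(o.x,o.fun,"ang",np.degrees(np.arctan2(*d[::-1]))%360,"r",np.hypot(*d),"axis->ang",np.degrees(o.x[2])+90)
E
```

```text
33.5 [0.5792 0.2862 0.1673] gap 0.181 ff 59.7 F [-3.7 -3.9  5.6] bar
35.5 [0.5791 0.2866 0.1673] gap 0.176 ff 59.8 F [-4.  -2.2  4.1] turned
38.7 [3.802e-01 1.000e-04 3.497e-01] gap 1.0 ff 0.0 F [-0.  -0.1  1. ]
[110. 240.] [189. 280.]
[0.46870259 0.27603192 1.42824053] -0.6129399508977071 ang 185.5410383542483 r 0.11151850334977131 axis->ang 171.83215436451763
```

View pics/t5c.png

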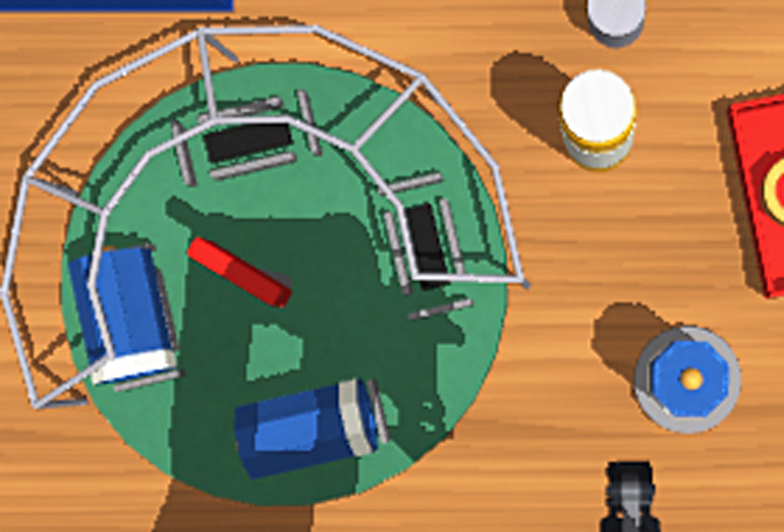

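The front bowl is now at crop (308,428) and the next one is on the left at (125,315). The mask had picked up part of the left bowl, so I refit with a tighter window and pick.

```bash
cat >> arm.py <<'E'
def locate(im,b):
    c=optics.get_calibration("top"); M=masks(im); S=octo()
    h=hullmask(cv2.morphologyEx((roi(M["blue"],*b)|roi(M["white"],*b)).astype(np.uint8),cv2.MORPH_OPEN,np.ones((3,3))))
    x,y=HUB+.125*np.array([np.cos(FRONT),np.sin(FRONT)]); a=FRONT-np.pi/2
    f=lambda v:-iou(h,proj(c,Ro.from_euler('z',v[2]).apply(S)+[v[0],v[1],.075]))
    o=minimize(f,[x,y,a],method='Nelder-Mead',options=dict(initial_simplex=np.array([[x,y,a],[x+.01,y,a],[x,y+.01,a],[x,y,a-.2]])))
    d=o.x[:2]-HUB; print(o.x.round(4),round(o.fun,3),"ang",np.degrees(np.arctan2(*d[::-1]))%360,"r",np.hypot(*d),"axis->ang",np.degrees(o.x[2])+90)
    return o.x[:2],o.x[2]+np.pi/2,-o.fun,np.hypot(*d)
E
python3 - <<'E'
from arm import *
c,a,q,rad=locate(cv2.imread("pics/t5.png"),(136,242,57,42))
if q>.88 and abs(rad-.125)<.006 and abs(np.degrees(a)-194.5)<6: bowl(c,a,"B"); pic("w3","wrist")
E
```

```text
[0.4572 0.2578 1.7802] -0.968 ang 193.31264059518944 r 0.12592909549778053 axis->ang 191.99707014334038
41.5 [0.4566 0.2628 0.068 ] gap 0.998 ff 0.0 F [-0.3 -0.4 -0.3] at bowl
41.8 [0.4565 0.2626 0.0682] gap 0.695 ff 64.3 F [-1.1  1.2  5.7] closed
43.1 [0.4558 0.2619 0.2366] gap 0.687 ff 64.5 F [-0.2  0.1 -2.1] lifted
45.3 [ 0.4869 -0.2158  0.1685] gap 0.693 ff 90.9 F [-0.2  0.3 -0.8] over peg
46.5 [ 0.4901 -0.2141  0.091 ] gap 0.689 ff 64.4 F [18.7 13.  24.8] down dz 0.017
47.8 [ 0.4005 -0.2569  0.1399] gap 1.0 ff 0.0 F [ 0.3  0.3 -0.2] released
```

```bash
python3 - <<'E'
from arm import *
im=pic("s3","scene")
a=im[150:260,140:320];b=cv2.imread("pics/w3.png")
cv2.imwrite("pics/m3.png",np.hstack([cv2.resize(a,(400,300)),cv2.resize(b,(400,300))]))
E
```

```text
(no output)
```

View pics/m3.png

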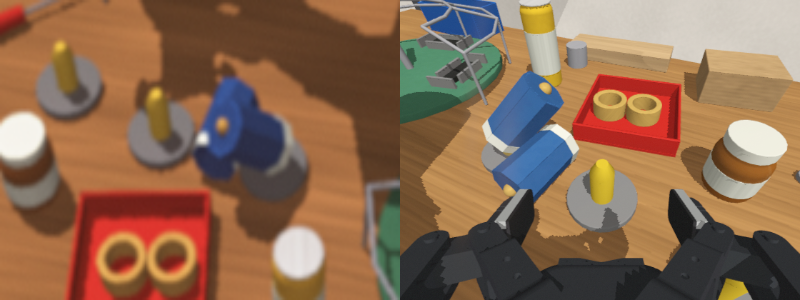

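The grip slackened in transit. Bowl 2 swung into bowl 1 and the pair now lean together by peg A. I raise the arm and look from several viewpoints in one composite.

```bash
python3 - <<'E'
from arm import *
import json
e=sensors.get_state()["ee_pos"]; r.move_straight(e+[-.03,0,.14],vel=.2)
out={}
for n,p,yw in(("wa",[.49,-.105,.24],0),("wb",[.47,-.12,.24],np.pi/2)):
    r.move_pose(p,down(yw)); c=optics.get_calibration("wrist"); pic(n,"wrist"); out[n]={k:np.asarray(v).tolist() for k,v in c.items() if k in("mtx","R","t")}
json.dump(out,open("wcal.json","w"))
r.move_pose([.35,.05,.35],down(0)); pic("t6"); pic("s6","scene"); st()
im=[cv2.imread("pics/wa.png"),cv2.imread("pics/wb.png")]
t=cv2.imread("pics/t6.png")[195:285,270:390]; s=cv2.imread("pics/s6.png")[165:240,190:290]
R=lambda a:cv2.resize(a,(400,300),interpolation=cv2.INTER_CUBIC)
cv2.imwrite("pics/m6.png",np.vstack([np.hstack([R(i) for i in im]),np.hstack([R(t),R(s)])]))
E
```

```text
53.4 [0.3501 0.0499 0.3498] gap 1.0 ff 0.0 F [ 0.2 -0.1  0.5]
```

View pics/m6.png

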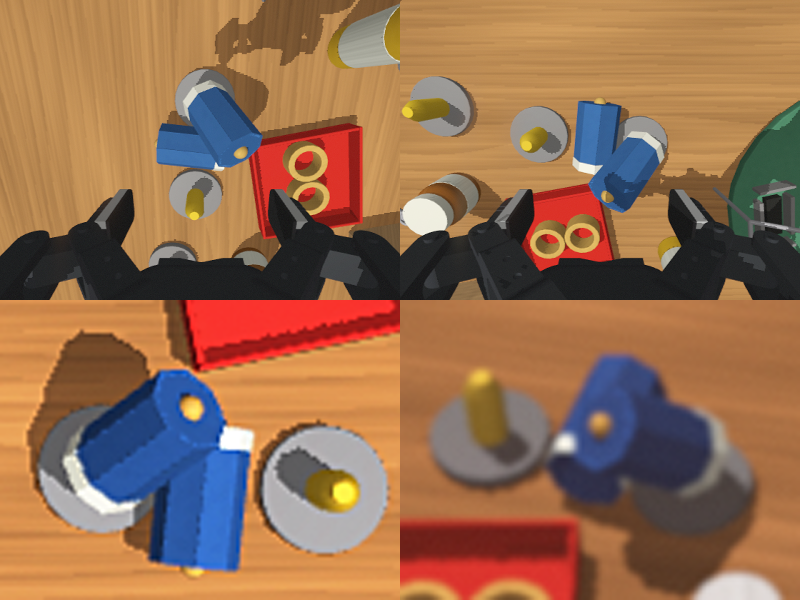

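Bowl 1 sits tilted over peg A, with its plug at top-crop (192,108). Bowl 2 lies on the bench with its mouth at (237,130) and its plug toward the robot at (195,270). I fit both poses jointly from the top view and two wrist views.

```bash
cat > joint.py <<'E'
from arm import *
import json
def raster(c,P,shape,k=2):
    m=np.zeros((shape[0]*k,shape[1]*k),np.uint8); q=cv2.convexHull((proj(c,P)*k).astype(np.float32)); cv2.fillConvexPoly(m,np.round(q).astype(np.int32),1); return m
W=json.load(open("wcal.json")); V=[]
for n,cal,b in(("t6",optics.get_calibration("top"),(285,208,66,74)),("wa",W["wa"],(208,88,165,152)),("wb",W["wb"],(236,130,144,172))):
    cal={k:np.array(cal[k]) for k in("mtx","R","t")}; im=cv2.imread(f"pics/{n}.png"); h=cv2.cvtColor(im,cv2.COLOR_BGR2HSV).astype(int)
    m=roi(masks(im)["blue"]|((h[...,1]<60)&(h[...,2]>185)),*b).astype(np.uint8)
    m=cv2.morphologyEx(m,cv2.MORPH_OPEN,np.ones((3,3),np.uint8)); V.append((n,cal,cv2.resize(m,None,fx=2,fy=2,interpolation=0),im.shape))
S=octo(); T=optics.get_calibration("top")
def verts(v):
    b1=Ro.from_rotvec(v[3:6]).apply(S)+v[:3]; b2=Ro.from_euler('zx',[v[8],v[9]]).apply(S)+[v[6],v[7],.031]; return b1,b2
def score(v,full=False):
    b1,b2=verts(v); o=[]
    for n,c,m,sh in V:
        a=raster(c,b1,sh)|raster(c,b2,sh); o.append((a&m).sum()/(a|m).sum())
    return o if full else -sum(o)
p2=ray(T,(330.3,252.9),.031); a=ray(T,(331,231),.031)-p2
p=ray(T,(327.6,227.4),.09); q=ray(T,(300,244.5),.04); ax=(q-p)/np.linalg.norm(q-p)
y=np.cross(Z,ax); y/=np.linalg.norm(y); R1=Ro.from_matrix(np.c_[ax,y,np.cross(ax,y)])
v0=np.r_[(p+q)/2,R1.as_rotvec(),p2[:2],np.arctan2(a[1],a[0]),0.]
print(score(v0,True)); st_=np.r_[[.01]*3,[.2]*3,.01,.01,.15,.2]
for i in range(4):
    o=minimize(score,v0,method='Nelder-Mead',options=dict(initial_simplex=np.vstack([v0,v0+np.diag(st_*(-1)**i)]),maxiter=1500,adaptive=True)); v0=o.x; st_/=1.6
print(np.round(score(v0,True),3)); A=Ro.from_rotvec(v0[3:6]).as_matrix()
print("b1",v0[:3].round(4),"mouth dir",A[:,0].round(3),"y",A[:,1].round(2),"tilt",np.degrees(np.arccos(-A[2,0])).round(1)); print("b2",v0[6:8].round(4),"yaw,roll",np.degrees(v0[8:]).round(1))
np.save("v0.npy",v0)
E
python3 joint.py
```

```text
[np.float64(0.8776246719160105), np.float64(0.8919634609463204), np.float64(0.8784350723648554)]
[0.93  0.934 0.936]
b1 [ 0.5134 -0.0824  0.0714] mouth dir [-0.444  0.553 -0.705] y [-0.77 -0.64 -0.02] tilt 45.2
b2 [ 0.4753 -0.1263] yaw,roll [-6.4  6.8]
```

Fit is consistent: bowl 1 is tilted 45°, hooked on the post tip, rim on the foot at z≈0.0145. Bowl 2 lies flat on the bench. I'll take bowl 1 first from above, lift it straight off and reseat it. Transit will also be higher, because the carried bowl most likely hit bowl 1 on the way.

```bash
python3 - <<'E'
import re
s=open("arm.py").read()
s=s.replace('''    r.move_pose(p+[0,0,.10],R); st("over peg")''','''    r.move_pose(p+[0,0,.19],R); st("over peg")''').replace("r.move_straight(p+[0,0,.02],vel=.1)","r.move_straight(p+[0,0,.085],vel=.15); r.move_straight(p+[0,0,.02],vel=.1)")
open("arm.py","w").write(s)
E
cat > fix1.py <<'E'
import arm; from arm import *; import sys
v=np.load("v0.npy"); m=Ro.from_rotvec(v[3:6]).as_matrix()[:,0]; c=v[:3]
arm.D=.024; w=-(Z-m[2]*m); w/=np.linalg.norm(w); tz=np.sin(TAU)*m+np.cos(TAU)*w
for s in(1,-1):
    R=frame(m,tz,s); p=c-arm.D*m+.011*tz
    for k in(0,.12): q=r.solve_ik(p-k*tz,R); print(s,k,None if q is None else q.round(2))
    q=r.solve_ik(p+[0,0,.18],R); print(s,"up",None if q is None else q.round(2))
    for dh in(-30,0,30,50,70):
        P,RR=place_pose(PEG["A"],np.arctan2(PEG["A"][1],PEG["A"][0])+np.radians(dh),s); print(dh,[None if (q:=r.solve_ik(P+[0,0,k],RR)) is None else q.round(2) for k in(0,.19)])
E
python3 fix1.py
```

```text
1 0 [-0.07  0.38  2.09 -0.38  0.53 -0.43]
1 0.12 [-0.02  0.16  2.04 -0.28  0.79 -0.51]
1 up [-0.07  0.11  1.94 -0.24  0.93 -0.62]
-30 [array([0.38, 0.66, 2.48, 4.17, 1.04, 1.56]), None]
0 [array([-0.12,  0.72,  2.63,  3.14,  1.25,  1.57]), array([-0.12, -0.09,  2.55,  3.12,  0.36,  1.58])]
30 [array([-0.62,  0.66,  2.48,  2.11,  1.04,  1.58]), array([-0.62,  0.05,  2.42,  1.61,  0.84,  2.38])]
50 [array([-0.71,  0.65,  2.3 ,  1.56,  1.04,  1.8 ]), array([-0.71,  0.18,  2.25,  1.28,  1.12,  2.38])]
70 [array([-0.7 ,  0.69,  2.09,  1.16,  1.16,  1.95]), array([-0.7 ,  0.32,  2.05,  1.04,  1.35,  2.34])]
-1 0 [-0.07  0.38  2.09 -0.38  0.53  2.71]
-1 0.12 [-0.02  0.16  2.04 -0.28  0.79  2.63]
-1 up [-0.07  0.11  1.94 -0.24  0.93  2.52]
-30 [array([ 0.38,  0.66,  2.48,  4.17,  1.04, -1.58]), None]
0 [array([-0.12,  0.72,  2.63,  3.14,  1.25, -1.57]), array([-0.12, -0.09,  2.55,  3.12,  0.36, -1.56])]
30 [array([-0.62,  0.66,  2.48,  2.11,  1.04, -1.56]), array([-0.62,  0.05,  2.42,  1.61,  0.84, -0.76])]
50 [array([-0.71,  0.65,  2.3 ,  1.56,  1.04, -1.34]), array([-0.71,  0.18,  2.25,  1.28,  1.12, -0.76])]
70 [array([-0.7 ,  0.69,  2.09,  1.16,  1.16, -1.19]), array([-0.7 ,  0.32,  2.05,  1.04,  1.35, -0.8 ])]
```

```bash
python3 - <<'E'
import arm; from arm import *
v=np.load("v0.npy"); m=Ro.from_rotvec(v[3:6]).as_matrix()[:,0]; c=v[:3]
arm.D=.024; w=-(Z-m[2]*m); w/=np.linalg.norm(w); tz=np.sin(TAU)*m+np.cos(TAU)*w
R=frame(m,tz,-1); p=c-arm.D*m+.011*tz
r.move_gripper(1.0); r.move_pose(p-.12*tz,R); r.move_straight(p,vel=.08); a=st("at")
if abs(a["wrist_force"]).max()<12:
    r.move_gripper(0.0); st("closed")
    if held():
        r.move_straight(p+[0,0,.18],vel=.12); st("lift")
        if held(): put("A",50,-1)
e=sensors.get_state()["ee_pos"]; r.move_straight([e[0],e[1],.3],vel=.25); r.move_pose([.35,.05,.35],down(0)); pic("t7"); pic("s7","scene"); st()
im=cv2.imread("pics/t7.png"); T=optics.get_calibration("top")
# verify upright bowl1: plug (brass) blob vs expected projection
print("plug expected",proj(T,[*PEG["A"],.121])[0].round(1))
h=cv2.cvtColor(im,cv2.COLOR_BGR2HSV).astype(int); b=roi(masks(im)["blue"],270,205,90,80).astype(np.uint8)
n,l,s,cc=cv2.connectedComponentsWithStats(b); print([(s[i].tolist(),cc[i].round(1).tolist()) for i in range(1,n) if s[i,4]>60])
E
```

```text
57.4 [ 0.5261 -0.0979  0.0781] gap 0.995 ff 0.0 F [-0.3 -0.1  0. ] at
57.8 [ 0.5261 -0.0979  0.0781] gap 0.732 ff 63.9 F [-0.7  1.2  5.9] closed
59.4 [ 0.5254 -0.0979  0.2568] gap 0.731 ff 66.1 F [-0.1 -0.5 -2.1] lift
62.2 [ 0.5009 -0.0504  0.2725] gap 0.731 ff 66.2 F [ 0.2  0.1 -1.9] over peg
66.1 [ 0.5018 -0.0498  0.0793] gap 0.727 ff 68.4 F [-14.5  -7.9  32.4] down dz -0.007
67.3 [ 0.4318 -0.1156  0.1302] gap 1.0 ff 0.0 F [-0.5  0.3  0.3] released
69.7 [0.3497 0.0494 0.349 ] gap 0.996 ff 0.0 F [-0.   0.2 -0.4]
plug expected [303.3 246.1]
[([288, 232, 56, 44, 1509], [319.3, 252.7])]
```

```bash
cat > chk.py <<'E'
from arm import *
from joint_r import raster
def two(imt,v0,b=(270,205,90,85)):
    T=optics.get_calibration("top"); h=cv2.cvtColor(imt,cv2.COLOR_BGR2HSV).astype(int)
    m=roi(masks(imt)["blue"]|((h[...,1]<60)&(h[...,2]>185)),*b).astype(np.uint8); m=cv2.resize(cv2.morphologyEx(m,cv2.MORPH_OPEN,np.ones((3,3),np.uint8)),None,fx=2,fy=2,interpolation=0)
    S=octo(); U=Ro.from_euler('y',np.pi/2).apply(S)
    def f(v):
        a=raster(T,Ro.from_euler('z',v[5]).apply(U)+[v[0],v[1],.062],imt.shape)|raster(T,Ro.from_euler('z',v[4]).apply(S)+[v[2],v[3],.031],imt.shape); return -(a&m).sum()/(a|m).sum()
    st_=np.r_[[.01]*4,.2,.2]
    for i in range(3): o=minimize(f,v0,method='Nelder-Mead',options=dict(initial_simplex=np.vstack([v0,v0+np.diag(st_*(-1)**i)]))); v0=o.x; st_/=1.6
    return o.x,-o.fun
E
python3 - <<'E'
s=open("joint.py").read(); i=s.index("def raster"); j=s.index("W=json"); open("joint_r.py","w").write("from vis import *\n"+s[i:j])
E
python3 - <<'E'
from chk import *
v,q=two(cv2.imread("pics/t7.png"),np.r_[PEG["A"],.4753,-.1263,-.11,0.])
print(v.round(4),round(q,3))
im=cv2.imread("pics/t7.png"); h=cv2.cvtColor(im,cv2.COLOR_BGR2HSV).astype(int)
br=(h[...,0]>12)&(h[...,0]<30)&(h[...,1]>90); br=roi(br,296,238,16,16); print("plug px",np.argwhere(br).mean(0)[::-1],br.sum())
E
```

```text
[ 0.5832 -0.0357  0.5744 -0.0497 -1.5535 -0.8726] -0.0
plug px [302.86666667 246.28888889] 45chk.py:8: RuntimeWarning: overflow encountered in scalar negative
  a=raster(T,Ro.from_euler('z',v[5]).apply(U)+[v[0],v[1],.062],imt.shape)|raster(T,Ro.from_euler('z',v[4]).apply(S)+[v[2],v[3],.031],imt.shape); return -(a&m).sum()/(a|m).sum()
```

Bowl 1's plug shows within 0.5 px of where a seated bowl's should be. I fix an unsigned-negation bug in the fit and refit bowl 2.

```bash
sed -i 's/return -(a&m).sum()/return -1.0*(a\&m).sum()/' chk.py; python3 - <<'E'
from chk import *; import arm
v,q=two(cv2.imread("pics/t7.png"),np.r_[PEG["A"],.4753,-.1263,-.11,0.])
print(v.round(4),round(q,3))
m=np.array([np.cos(v[4]),np.sin(v[4]),0]); arm.D=.030
for s in(1,-1):
    p,R=pick_pose(v[2:4],m,s,z=.037); print(s,p.round(3),[None if (x:=r.solve_ik(y,R)) is None else x.round(2) for y in(p,p-.12*R[:,2],p+[0,0,.2])])
    for pg in"BC":
      for dh in(0,20,50):
        P,RR=place_pose(PEG[pg],np.arctan2(PEG[pg][1],PEG[pg][0])+np.radians(dh),s); print(pg,dh,[None if (x:=r.solve_ik(P+[0,0,k],RR)) is None else x.round(2) for k in(0,.19)])
E
```

```text
[ 0.4924 -0.0587  0.4748 -0.1261 -0.1184  0.22  ] 0.916
1 [ 0.45  -0.123  0.027] [array([-0.35,  0.43,  2.46,  2.71,  0.28, -1.36]), array([-0.41,  0.02,  2.52,  0.99,  0.17,  0.33]), array([-0.35, -0.1 ,  2.31,  0.28,  0.44,  1.11])]
B 0 [array([-0.44,  0.66,  2.57,  3.14,  1.14,  1.57]), array([-0.44, -0.05,  2.49,  3.13,  0.35,  1.58])]
B 20 [array([-0.79,  0.64,  2.5 ,  2.44,  1.05,  1.57]), array([-0.79,  0.01,  2.43,  1.89,  0.63,  2.35])]
B 50 [array([-0.99,  0.64,  2.25,  1.56,  1.03,  1.86]), array([-0.99,  0.21,  2.19,  1.29,  1.1 ,  2.42])]
C 0 [array([-0.72,  0.64,  2.48,  3.14,  1.03,  1.57]), array([-0.72,  0.03,  2.41,  3.13,  0.35,  1.58])]
C 20 [array([-1.02,  0.63,  2.42,  2.45,  0.98,  1.64]), array([-1.02,  0.08,  2.36,  1.93,  0.6 ,  2.35])]
C 50 [array([-1.22,  0.66,  2.17,  1.57,  1.02,  1.94]), array([-1.22,  0.26,  2.12,  1.31,  1.08,  2.45])]
-1 [ 0.45  -0.123  0.027] [array([-0.35,  0.43,  2.46,  2.71,  0.28,  1.78]), array([-0.41,  0.02,  2.52,  0.99,  0.17, -2.81]), array([-0.35, -0.1 ,  2.31,  0.28,  0.44, -2.03])]
B 0 [array([-0.44,  0.66,  2.57,  3.14,  1.14, -1.57]), array([-0.44, -0.05,  2.49,  3.13,  0.35, -1.56])]
B 20 [array([-0.79,  0.64,  2.5 ,  2.44,  1.05, -1.57]), array([-0.79,  0.01,  2.43,  1.89,  0.63, -0.79])]
B 50 [array([-0.99,  0.64,  2.25,  1.56,  1.03, -1.28]), array([-0.99,  0.21,  2.19,  1.29,  1.1 , -0.72])]
C 0 [array([-0.72,  0.64,  2.48,  3.14,  1.03, -1.57]), array([-0.72,  0.03,  2.41,  3.13,  0.35, -1.56])]
C 20 [array([-1.02,  0.63,  2.42,  2.45,  0.98, -1.5 ]), array([-1.02,  0.08,  2.36,  1.93,  0.6 , -0.79])]
C 50 [array([-1.22,  0.66,  2.17,  1.57,  1.02, -1.2 ]), array([-1.22,  0.26,  2.12,  1.31,  1.08, -0.69])]
```

```bash
cat > scan.py <<'E'
from chk import *; import arm
c=np.array([.4748,-.1261]); m=np.array([np.cos(-.1184),np.sin(-.1184),0])
for tau in(15,20,45,55):
  for D in (.034,):
    arm.TAU=np.radians(tau); arm.D=D; s=1
    p,R=pick_pose(c,m,s,z=.037); print(tau,"pick",[None if (x:=r.solve_ik(y,R)) is None else x.round(2).tolist() for y in(p,p-.06*R[:,2],p-.1*R[:,2],p+[0,0,.1],p+[0,0,.2])])
    for pg in"BC":
      for dh in(0,30,50):
        P,RR=place_pose(PEG[pg],np.arctan2(PEG[pg][1],PEG[pg][0])+np.radians(dh),s); print(pg,dh,[None if (x:=r.solve_ik(P+[0,0,k],RR)) is None else x.round(2).tolist() for k in(0,.19)])
E
python3 scan.py
```

```text
15 pick [[-0.31, 0.39, 2.31, 0.25, 0.2, 1.14], [-0.32, 0.23, 2.31, 0.15, 0.35, 1.24], [-0.32, 0.12, 2.3, 0.12, 0.46, 1.27], [-0.31, 0.15, 2.25, 0.11, 0.48, 1.29], [-0.31, -0.02, 2.15, 0.07, 0.75, 1.34]]
B 0 [[-0.44, 0.99, 2.59, 3.13, 1.74, 1.57], [-0.44, 0.16, 2.61, 3.13, 0.95, 1.57]]
B 30 [[-0.99, 0.87, 2.43, 2.09, 1.38, 1.43], [-0.99, 0.25, 2.45, 1.91, 1.13, 2.0]]
B 50 [[-1.07, 0.83, 2.23, 1.61, 1.3, 1.66], [-1.07, 0.36, 2.24, 1.48, 1.32, 2.13]]
C 0 [[-0.72, 0.91, 2.51, 3.14, 1.59, 1.57], [-0.72, 0.21, 2.53, 3.13, 0.91, 1.57]]
C 30 [[-1.2, 0.84, 2.36, 2.14, 1.34, 1.52], [-1.2, 0.29, 2.37, 1.96, 1.09, 2.02]]
C 50 [[-1.29, 0.83, 2.15, 1.64, 1.29, 1.74], [-1.29, 0.4, 2.17, 1.52, 1.29, 2.17]]
20 pick [[-0.32, 0.39, 2.36, 0.95, 0.09, 0.43], [-0.34, 0.21, 2.38, 0.34, 0.22, 1.03], [-0.34, 0.1, 2.38, 0.23, 0.34, 1.14], [-0.32, 0.13, 2.31, 0.2, 0.36, 1.2], [-0.32, -0.06, 2.21, 0.11, 0.65, 1.29]]
B 0 [[-0.44, 0.87, 2.59, 3.14, 1.55, 1.57], [-0.44, 0.07, 2.58, 3.13, 0.72, 1.58]]
B 30 [[-0.96, 0.78, 2.44, 2.11, 1.26, 1.5], [-0.96, 0.18, 2.43, 1.84, 1.01, 2.12]]
B 50 [[-1.05, 0.76, 2.24, 1.6, 1
[... 718 characters left out ...]
.02, 0.14, -1.6]]
C 30 [[-1.01, 0.45, 2.29, 1.88, 0.58, 2.13], None]
C 50 [[-1.11, 0.51, 2.14, 1.36, 0.76, 2.28], [-1.11, 0.16, 2.04, 0.98, 0.95, 2.83]]
55 pick [[-0.48, 0.86, 2.65, 2.84, 1.31, -1.7], None, None, None, [-0.48, -0.06, 2.59, 2.37, 0.43, -1.06]]
B 0 [[-0.44, 0.32, 2.37, 3.13, 0.16, 1.58], [-0.44, -0.09, 2.21, 0.01, 0.41, -1.58]]
B 30 [[-0.68, 0.35, 2.3, 1.51, 0.41, 2.53], [-0.68, -0.02, 2.15, 0.69, 0.68, -2.82]]
B 50 [[-0.77, 0.41, 2.19, 1.13, 0.64, 2.53], None]
C 0 [[-0.71, 0.36, 2.29, 3.12, 0.11, 1.59], [-0.71, -0.01, 2.13, 0.01, 0.41, -1.58]]
C 30 [[-0.94, 0.39, 2.21, 1.43, 0.41, 2.64], [-0.94, 0.05, 2.07, 0.68, 0.67, -2.79]]
C 50 [[-1.02, 0.45, 2.1, 1.09, 0.64, 2.61], None]
```

```bash
python3 - <<'E'
import arm; from arm import *
arm.TAU=np.radians(15); arm.D=.040
c=np.array([.4748,-.1261]); m=np.array([np.cos(-.1184),np.sin(-.1184),0]); lat=np.array([-m[1],m[0]])
p,R=pick_pose(c-.005*lat,m,1,z=.040); tz=R[:,2]
for k in(.12,.06,0): print(r.solve_ik(p-k*tz,R).round(2))
r.move_gripper(1.0); r.move_pose(p-.12*tz,R); r.move_straight(p,vel=.06); a=st("at")
if abs(a["wrist_force"]).max()<12:
    r.move_gripper(0.0); st("closed")
    if held():
        r.move_straight(p+[0,0,.03],vel=.06); r.move_straight(p+[0,0,.2],vel=.12); st("lift")
        h=np.arctan2(*PEG["B"][::-1])+np.radians(50); PEG["B"]=PEG["B"]-.010*np.array([np.cos(h),np.sin(h)])
        P,RR=place_pose(PEG["B"],h,1)
        r.move_pose(P+[0,0,.19],RR); st("over"); pic("w8","wrist"); pic("t8"); pic("s8","scene")
E
```

```text
[-0.34  0.06  2.3   0.11  0.53  1.25]
[-0.33  0.21  2.32  0.16  0.36  1.22]
[-0.32  0.37  2.32  0.27  0.2   1.11]
73.1 [ 0.4374 -0.1267  0.0296] gap 1.0 ff 0.0 F [ 0.1  0.6 -0. ] at
73.4 [ 0.4372 -0.1265  0.03  ] gap 0.714 ff 59.6 F [-5.9  2.2 18.1] closed
75.7 [ 0.4369 -0.1265  0.2287] gap 0.712 ff 63.3 F [ 0.5 -0.1 -1.3] lift
76.9 [ 0.4784 -0.2195  0.2906] gap 0.711 ff 63.5 F [-0.2  0.3 -1.8] over
```

```bash
python3 - <<'E'
from arm import *; import arm
from joint_r import raster
arm.TAU=np.radians(15); S=octo()
P=sensors.get_state(); g=P["ee_pos"]-.011*P["orientation"][:,2]; tz=P["orientation"][:,2]; hh=np.r_[tz[:2],0]; hh/=np.linalg.norm(hh); ty=P["orientation"][:,1]
c0=g+.010*hh-Z*.040; print("expected centre",c0.round(4))
for n,cam in(("w8","wrist"),("s8","scene"),("t8","top")):
    c=optics.get_calibration(cam); im=cv2.imread(f"pics/{n}.png"); pr=proj(c,Ro.from_euler('y',np.pi/2).apply(S)+c0)
    lo=np.maximum(pr.min(0)-25,0).astype(int); hi=(pr.max(0)+25).astype(int)
    m=roi(masks(im)["blue"],lo[0],lo[1],hi[0]-lo[0],hi[1]-lo[1]); 
    if m.sum()<30: print(n,"hidden"); continue
    x=np.argwhere(m)[:,::-1]; print(n,"pred",pr.min(0).round(),pr.max(0).round(),"blue",x.min(0),x.max(0),m.sum())
    M=cv2.resize(m.astype(np.uint8),None,fx=2,fy=2,interpolation=0)
    for t in(-30,-20,-10,0,10,20,30):
        R=Ro.from_rotvec(np.radians(t)*ty)*Ro.from_euler('y',np.pi/2); a=raster(c,g+R.apply(S)+Ro.from_rotvec(np.radians(t)*ty).apply(c0-g),im.shape); print(t,round((a&M).sum()/(a|M).sum(),3),end=" | ")
    print()
E
```

```text
expected centre [ 0.4782 -0.2194  0.2541]
w8 pred [209.  57.] [350. 332.] blue [203  92] [351 327] 30983
-30 0.804 | -20 0.874 | -10 0.882 | 0 0.83 | 10 0.767 | 20 0.722 | 30 0.659 | 
s8 pred [187. 116.] [216. 160.] blue [189 119] [212 133] 237
-30 0.22 | -20 0.218 | -10 0.225 | 0 0.235 | 10 0.249 | 20 0.28 | 30 0.321 | 
t8 pred [371. 239.] [415. 273.] blue [373 239] [438 296] 1020
-30 0.522 | -20 0.582 | -10 0.658 | 0 0.739 | 10 0.678 | 20 0.595 | 30 0.52 |
```

```bash
python3 - <<'E'
from arm import *
from joint_r import raster
S=octo();P=sensors.get_state(); g=P["ee_pos"]-.011*P["orientation"][:,2]; tz=P["orientation"][:,2]; hh=np.r_[tz[:2],0]; hh/=np.linalg.norm(hh); ty=P["orientation"][:,1]
o=.010*hh-Z*.040; c=optics.get_calibration("wrist"); im=cv2.imread("pics/w8.png"); M=masks(im)["blue"].astype(np.uint8); M=roi(M,190,60,170,275); M=cv2.resize(M,None,fx=2,fy=2,interpolation=0)
B=S.copy(); B[:,0]=np.clip(B[:,0],-.05,.036)  # blue part only
def f(v):
    Q=Ro.from_rotvec(v[0]*ty); a=raster(c,g+(Q*Ro.from_euler('y',np.pi/2)).apply(B)+Q.apply(o-Z*v[1]+hh*v[2]),im.shape); return -1.*(a&M).sum()/(a|M).sum()
best=minimize(f,[0,0,0],method='Nelder-Mead',options=dict(initial_simplex=[[0,0,0],[.2,0,0],[0,.01,0],[0,0,.01]])); print(f([0,0,0]),best.x*[57.3,1000,1000],best.fun)
E
```

```text
-0.9192548021291368 [0.64257897 1.96222102 0.14980145] -0.9466773931517121
```

Bowl 2 hangs within 1° of upright and 2 mm lower than modelled, so it's safe to lower onto peg B.

```bash
python3 - <<'E'
import arm; from arm import *
arm.TAU=np.radians(15); arm.D=.042
h=np.arctan2(*PEG["B"][::-1])+np.radians(50); PEG["B"]=PEG["B"]-.010*np.array([np.cos(h),np.sin(h)])
p,R=place_pose(PEG["B"],h,1)
r.move_straight(p+[0,0,.085],attitude=R,vel=.15); r.move_straight(p+[0,0,.02],vel=.1); st()
for dz in np.arange(.017,-.009,-.003):
    r.move_straight(p+[0,0,dz],vel=.05); f=sensors.get_state()["wrist_force"]
    if f[2]>8: break
st("dz",round(dz,3))
if dz<.006:
    r.move_gripper(1.0); r.move_straight(sensors.get_state()["ee_pos"]-.12*R[:,2],vel=.15)
    e=sensors.get_state()["ee_pos"]; r.move_straight([e[0],e[1],.3],vel=.25); r.move_pose([.35,.05,.35],down(0)); im=pic("t9"); st("released")
    T=optics.get_calibration("top"); H=cv2.cvtColor(im,cv2.COLOR_BGR2HSV).astype(int); br=(H[...,0]>12)&(H[...,0]<30)&(H[...,1]>90)
    for k,P in(("A",[.494,-.057]),("B",[.478,-.2205])):
        u=proj(T,[*P,.121])[0]; b=roi(br,int(u[0])-7,int(u[1])-7,15,15); S=Ro.from_euler('y',np.pi/2).apply(octo())+[*P,.062]
        m=roi(masks(im)["blue"],int(u[0])-25,int(u[1])-25,50,50); x=np.argwhere(m)[:,::-1]
        print(k,"exp",u.round(1),"plug",np.argwhere(b).mean(0)[::-1].round(1),"blue",x.min(0),x.max(0),"pred",proj(T,S).min(0).round(),proj(T,S).max(0).round())
E
```

```text
78.7 [ 0.4786 -0.2203  0.1236] gap 0.71 ff 63.5 F [ 0.6 -0.5 -1.6]
80.7 [ 0.4793 -0.2201  0.1029] gap 0.709 ff 64.1 F [-2.9 -0.  21.5] dz -0.004
84.8 [0.3498 0.0496 0.3492] gap 0.998 ff 0.0 F [-1.3  0.6  0.3] released
A exp [303.3 246.1] plug [302.9 246.3] blue [288 232] [317 260] pred [288. 233.] [317. 260.]
B exp [377.1 253. ] plug [378.2 252.1] blue [358 238] [391 266] pred [355. 239.] [390. 266.]
```

Bowls 1 and 2 are both seated, with outlines and plugs matching the predictions. Now I turn for the last bowl.

```bash
python3 - <<'E'
from arm import *
turn(-121.6,92); im=pic("t10")
c,a,q,rad=locate(im,(136,242,57,42))
p,R=place_pose(PEG["C"],np.arctan2(*PEG["C"][::-1])+np.radians(50),-1); print(r.solve_ik(p+[0,0,.19],R))
if q>.9 and abs(rad-.125)<.006 and abs(np.degrees(a)-194.5)<6:
    m=np.array([-np.sin(a),np.cos(a),0]); p,R=pick_pose(c,m,-1); r.move_pose(p-.12*R[:,2],R); r.move_straight(p,vel=.12); st("at")
    r.move_gripper(0.0); st("closed")
    if held():
        r.move_straight(p+[0,0,.25],vel=.15); st("lifted")
        # round the near side of the pegs, high
        if held(): put("C",50,-1)
    e=sensors.get_state()["ee_pos"]; r.move_straight([e[0],e[1],.3],vel=.25); r.move_pose([.35,.05,.35],down(0)); pic("t11"); pic("s11","scene"); st("end")
E
```

```text
88.2 [0.5793 0.2871 0.1673] gap 0.175 ff 60.5 F [-4.1  1.2  4.2] bar
90.1 [0.5782 0.2868 0.1673] gap 0.178 ff 61.1 F [-9.4 -0.2  7.8] turned
92.8 [0.3807 0.0004 0.3499] gap 0.999 ff 0.0 F [ 0.9 -0.3  1.2]
[0.4581 0.2546 1.8036] -0.963 ang 194.8510682941047 r 0.12579995497178242 axis->ang 193.3410979107015
[-1.21740739  0.29492109  2.13212231  1.33591887  1.06396541 -0.74384082]
95.4 [0.4574 0.2595 0.068 ] gap 1.003 ff 0.0 F [-0.3  0.7  0.6] at
95.8 [0.4573 0.2593 0.0682] gap 0.69 ff 64.4 F [-0.3  1.9  5.3] closed
97.6 [0.4568 0.2587 0.3167] gap 0.692 ff 64.5 F [-0.3  0.5 -1.6] lifted
100.0 [ 0.4419 -0.3692  0.2585] gap 0.692 ff 64.6 F [-0.6  0.5 -1. ] over peg
103.6 [ 0.4426 -0.3701  0.0684] gap 0.692 ff 67.5 F [-9.   2.  27.3] down dz -0.004
104.9 [ 0.3476 -0.3852  0.1191] gap 1.001 ff 0.0 F [ 0.1  0.9 -0.3] released
107.8 [0.3499 0.0495 0.3496] gap 1.001 ff 0.0 F [-0.4  0.3 -0.6] end
```

```bash
python3 - <<'E'
import cv2,numpy as np
t=cv2.imread("pics/t11.png")[125:300,265:465]; s=cv2.imread("pics/s11.png")[140:290,130:300]
cv2.imwrite("pics/fin.png",np.hstack([cv2.resize(t,(400,350),interpolation=2),cv2.resize(s,(397,350),interpolation=2)]))
E
```

```text
(no output)
```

View pics/fin.png

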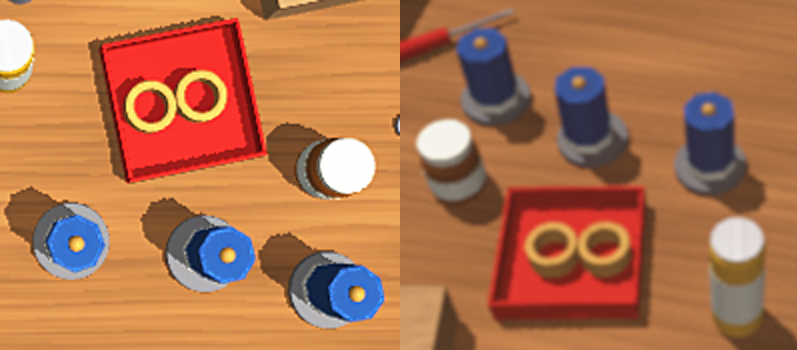

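The final picture shows three bowls upright on the pegs (plugs at (77,243), (228,255) and (357,294)), both collars in the tray, and the jar and can standing. I hand the job in.

```bash
python3 -c "
from bench import r, optics, sensors
print(r.job_done())"
```

```text
the job is handed in; nothing more can be done
None
```

I handed the job in at about 108 s of the 210 s; the hand-in gave no verdict, but the last pictures show all three bowls upright on their own pegs, both collars in the tray, and the jar and can standing (bowl 2 hit bowl 1 on the way to peg B, and I reseated both).

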